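# Re-rack four samples in reverse order

### The job

Four samples stand in a row in the steel tray. Move them all into the empty wooden tray in reverse order as counted from each tray's carrying loop: the sample nearest the steel tray's loop goes into the bay farthest from the wooden tray's loop, and so on, until the one farthest from the steel tray's loop is in the bay nearest the wooden tray's loop. Leave each standing upright and at rest on the floor of its own bay, in the middle of it, and never tip a sample over on the way.

Things in the scene. Friction and masses are not known exactly. Their poses are not given: they have to be found in the camera images.
- bottle: Narrow amber glass bottle: straight body 36 mm in diameter up to 56 mm, sloping shoulder to 66 mm, then a black cap 25 mm in diameter from 70 to 90 mm (the top). Stands loose and upright on its pad in the steel tray. Origin: centre of its underside, z up its axis. About 110 g.
- jar: Squat white plastic jar, straight: 40 mm in diameter up to 42 mm, then a lid 42 mm in diameter up to 56 mm (the top). Stands loose and upright on its pad in the steel tray. Origin: centre of its underside, z up its axis. About 90 g.
- flask: Green conical glass flask: 42 mm in diameter at the foot, tapering from 6 mm to 46 mm up, then a straight neck and dark stopper 22 mm in diameter from 46 to 92 mm (the top). Stands loose and upright on its pad in the steel tray. Origin: centre of its underside, z up its axis. About 100 g.
- canister: Slim bare-steel cylinder 32 mm in diameter and 75 mm high, with a small 4 mm high button 10 mm across on top. Stands loose and upright on its pad in the steel tray. Origin: centre of its underside, z up its axis. About 130 g.
- pad_bottle: The thin cork pad under the bottle at the start, 54 x 54 mm, 3 mm thick, fixed in the middle of one bay of the steel tray, its top 7 mm above the table; it stays there and so marks the bay the bottle came from. Origin: centre of its underside.
- pad_jar: The thin cork pad under the jar at the start, 54 x 54 mm, 3 mm thick, fixed in the middle of one bay of the steel tray, its top 7 mm above the table; it stays there and so marks the bay the jar came from. Origin: centre of its underside.
- pad_flask: The thin cork pad under the flask at the start, 54 x 54 mm, 3 mm thick, fixed in the middle of one bay of the steel tray, its top 7 mm above the table; it stays there and so marks the bay the flask came from. Origin: centre of its underside.
- pad_canister: The thin cork pad under the canister at the start, 54 x 54 mm, 3 mm thick, fixed in the middle of one bay of the steel tray, its top 7 mm above the table; it stays there and so marks the bay the canister came from. Origin: centre of its underside.
- steel_tray: Bare steel tray that holds the samples, 268 x 70 mm, fixed. Floor 4 mm; rims and dividers 4 mm thick, tops 16 mm above the table. Four bays in a row, each 62 x 62 mm inside, centres at x = 0, y = +99, +33, -33, -99 mm. A flat steel carrying loop, 50 mm wide, up to 14 mm high, juts 28 mm from the +y end only. Origin: centre of underside, on the table; y along the row towards the loop, z up.
- wood_tray: Brown wooden tray, empty at the start, 268 x 70 mm, fixed. Floor 4 mm; rims and dividers 4 mm thick, tops 16 mm above the table. Four bays in a row, each 62 x 62 mm inside, centres at x = 0, y = +99, +33, -33, -99 mm. A flat steel carrying loop, 50 mm wide, up to 14 mm high, juts 28 mm from the +y end only. Origin: centre of underside, on the table; y along the row towards the loop, z up.

How it is judged:
At the end, for the whole second after the job is handed in: Each sample is released, at rest, upright (0.1 rad) on the wooden tray's floor, within 13 mm in x and y of its bay's centre. Order reversed: a sample whose pad lies at y = +99, +33, -33, -99 mm in the steel tray is at y = -99, -33, +33, +99 mm in the wooden one (x of bottle in the frame of wood_tray between -0.013 and 0.013 m and z of bottle in the frame of wood_tray between 0.001 and 0.007 m and angle between each of bottle, jar, flask, canister's own z axis and vertical below 0.1 rad and linear speed of each of bottle, jar, flask, canister below 0.02 m/s and ((y of pad_bottle in the frame of steel_tray between 0.079 and 0.119 m and y of bottle in the frame of wood_tray between -0.112 and -0.086 m) or (y of pad_bottle in the frame of steel_tray between 0.013 and 0.053 m and y of bottle in the frame of wood_tray between -0.046 and -0.02 m) or (y of pad_bottle in the frame of steel_tray between -0.053 and -0.013 m and y of bottle in the frame of wood_tray between 0.02 and 0.046 m) or (y of pad_bottle in the frame of steel_tray between -0.119 and -0.079 m and y of bottle in the frame of wood_tray between 0.086 and 0.112 m)) and x of jar in the frame of wood_tray between -0.013 and 0.013 m and z of jar in the frame of wood_tray between 0.001 and 0.007 m and ((y of pad_jar in the frame of steel_tray between 0.079 and 0.119 m and y of jar in the frame of wood_tray between -0.112 and -0.086 m) or (y of pad_jar in the frame of steel_tray between 0.013 and 0.053 m and y of jar in the frame of wood_tray between -0.046 and -0.02 m) or (y of pad_jar in the frame of steel_tray between -0.053 and -0.013 m and y of jar in the frame of wood_tray between 0.02 and 0.046 m) or (y of pad_jar in the frame of steel_tray between -0.119 and -0.079 m and y of jar in the frame of wood_tray between 0.086 and 0.112 m)) and x of flask in the frame of wood_tray between -0.013 and 0.013 m and z of flask in the frame of wood_tray between 0.001 and 0.007 m and ((y of pad_flask in the frame of steel_tray between 0.079 and 0.119 m and y of flask in the frame of wood_tray between -0.112 and -0.086 m) or (y of pad_flask in the frame of steel_tray between 0.013 and 0.053 m and y of flask in the frame of wood_tray between -0.046 and -0.02 m) or (y of pad_flask in the frame of steel_tray between -0.053 and -0.013 m and y of flask in the frame of wood_tray between 0.02 and 0.046 m) or (y of pad_flask in the frame of steel_tray between -0.119 and -0.079 m and y of flask in the frame of wood_tray between 0.086 and 0.112 m)) and x of canister in the frame of wood_tray between -0.013 and 0.013 m and z of canister in the frame of wood_tray between 0.001 and 0.007 m and ((y of pad_canister in the frame of steel_tray between 0.079 and 0.119 m and y of canister in the frame of wood_tray between -0.112 and -0.086 m) or (y of pad_canister in the frame of steel_tray between 0.013 and 0.053 m and y of canister in the frame of wood_tray between -0.046 and -0.02 m) or (y of pad_canister in the frame of steel_tray between -0.053 and -0.013 m and y of canister in the frame of wood_tray between 0.02 and 0.046 m) or (y of pad_canister in the frame of steel_tray between -0.119 and -0.079 m and y of canister in the frame of wood_tray between 0.086 and 0.112 m))); the robot touches nothing.
It fails at once if a sample is tipped over (more than 0.7 rad from upright) (angle between any of bottle, jar, flask, canister's own z axis and vertical above 0.7 rad).
It also fails if it takes over 120 s, if anything falls off the work surface, if the arm or the gripper's body presses on something with over 40 N, if the wrist force passes 120 N, or if a joint passes its speed limit or range.

### The arm

A 6-joint arm with a two-finger parallel gripper is mounted at the origin on the work surface. World frame = base frame: x ahead of the robot, y to its left, z up, the work surface at z = 0. Lengths are in m, angles in rad, forces in N, time in s.
With the tool pointing down it reaches from about 0.325 to 0.9 m from the base axis. Payload 6.1 kg.
Tool frame: the origin (TCP) lies midway between the tips of the shut fingers; the grasp point (between the pads) lies 19 mm behind it; z points along the fingers, y is the line along which they close (so a half turn about z gives the same grasp; the last joint's range is limited). The gripper opens to 85 mm and grips with 20 to 120 N. Pads are 22 mm wide; open, the fingers measure 114 mm over their backs; the gripper's body (76 mm by 85 mm) begins 54 mm behind the grasp point. The pads swing forward as they close: fully open they stand 13 mm farther back than shut.
Start: joints at [-1.298, 0.22, 1.526, -0, 1.395, -0.126], TCP at [0.243, -0.576, 0.231] pointing down, gripper open.
Joint ranges: [-2.98, 2.98], [-0.91, 2.08], [0.09, 2.57], [-1.24, 4.39], [0.2, 2.65], [-2.68, 2.68]. Speed limits (rad/s): [2.57, 2.57, 3.01, 3.14, 3.14, 3.14].

### API

Orientations are given as [roll, pitch, yaw] about the fixed x, y, z axes, in that order (R = Rz(yaw) Ry(pitch) Rx(roll)).
In Python, from plant import movep, move_l, set_joints, gripper_to, hold, inverse_kinematics, observe, get_image, get_calibration, Unreachable, job_done gives the robot as it stands. Calls block until the motion is done:
- movep(position, orientation): joint-space move of the TCP to a pose.
- move_l(position, feed=0.15, rotation=None, max_force=None): straight line of the TCP; rotation=None keeps the orientation; feed is the mean speed in m/s. With max_force (N) it stops when the force on the tool has changed by that much, and returns True; else False.
- set_joints(angles): joint-space move.
- gripper_to(opening, f_grip=None): finger opening in m; f_grip is the grip in N (None keeps the last); returns when the fingers have stopped.
- hold(seconds).
- inverse_kinematics(position, orientation): joint angles nearest the present ones, or None.
- observe(): the state.
- get_image(name): name is "side" or "top" or "wrist"; returns (picture, depth): 400x640x3 uint8, red, green, blue; 400x640 float32, m along the optical axis (not along the pixel's ray), 0 where there is no reading.
- get_calibration(name): a dict with "intrinsics" (3x3 intrinsics, pixels), "dist_coeffs" ([k1, k2, p1, p2, k3] as OpenCV has them; the pictures are not rectified), "world_from_camera" (4x4, takes a point from camera to world coordinates). Camera axes: x right, y down, z forward; pixel columns grow to the right and rows downward; lengths in m; the calibration is good to about 2 mm. A picture is of the moment at which its call begins: read the wrist's pose just before it. get_calibration takes no time and is no camera call; for the wrist camera it gives the pose at the moment of the call.
A pose or a line that the arm cannot do raises Unreachable and nothing moves.
- job_done(): hands the job in; it is judged then, once.
The state is a dict: "time_s": time; "q": joint angles; "joint_velocities": joint speeds; "joint_torque": joint torques, N m; "eef_pos": TCP position; "tcp_rot": TCP orientation; "ft_force": force on the tool from outside, world axes, zero at the start; "torque": the same for the moment, N m; "opening": finger opening in m; "grasp_force": force on a finger pad.
Only numpy, scipy, OpenCV 4.12 (cv2) and the standard library are available. Lean on these libraries where they do the work, as an engineer would, in place of code of your own. Each camera call takes 0.05 s, during which the arm holds its last target. There are 200 camera calls.

## Working session

There is one attempt and no reset: what is moved stays moved. The work goes in short steps, each a Python script; the robot and the scene stay as the last script left them, time stands still between calls to the robot, and variables do not carry over. Pictures are saved under pics/ and viewed, at most 14 in all, crops included, and the job is handed in when it is done.

```bash
mkdir -p pics
python3 - <<'E'
from plant import *
import cv2,numpy as np
for n in ("top","side"):
    p,d=get_image(n); np.savez(f"{n}0.npz",p=p,d=d); cv2.imwrite(f"pics/{n}0.png",p[:,:,::-1])
    c=get_calibration(n); print(n,np.round(c["intrinsics"],1).tolist(),c["dist_coeffs"],np.round(c["world_from_camera"],3).tolist(),(d>0).mean())
E
```

```text
top [[361.1, 0.0, 323.3], [0.0, 361.1, 202.7], [0.0, 0.0, 1.0]] [0.01872906 0.         0.         0.         0.        ] [[0.023, -0.995, 0.096, 0.445], [-0.999, -0.026, -0.028, 0.0], [0.031, -0.095, -0.995, 0.788], [0.0, 0.0, 0.0, 1.0]] 0.9959453125
side [[507.9, 0.0, 316.6], [0.0, 507.9, 203.2], [0.0, 0.0, 1.0]] [-0.07724678  0.          0.          0.          0.        ] [[-0.991, -0.109, 0.079, 0.447], [-0.134, 0.761, -0.635, 0.619], [0.009, -0.64, -0.769, 0.848], [0.0, 0.0, 0.0, 1.0]] 0.99603125
```

View pics/top0.png

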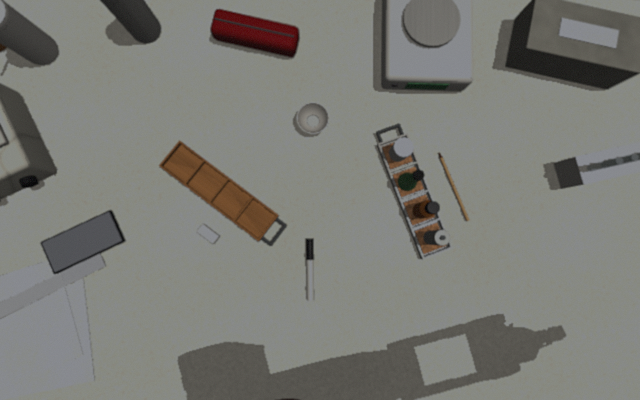

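View pics/side0.png

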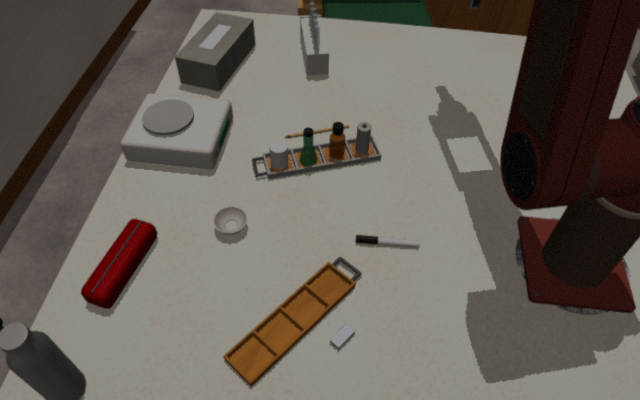

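Top view: steel tray with its loop at (388,132), then jar, flask, bottle, canister down to (432,238). Wooden tray runs from (180,155) to its loop at (274,232). So jar → −99, flask → −33, bottle → +33, canister → +99. Next: coarse poses, then a closer look with the wrist camera.

```bash
cat > h.py <<'E'
from plant import *
import cv2,numpy as np
def rays(c,px):
    u=cv2.undistortPoints(np.float64(px).reshape(-1,1,2),c["intrinsics"],np.array(c["dist_coeffs"]))[:,0]
    T=np.array(c["world_from_camera"]); return T[:3,3],np.c_[u,np.ones(len(u))]@T[:3,:3].T
def onplane(c,px,z):
    o,d=rays(c,px); return o+d*((z-o[2])/d[:,2])[:,None]
def rect(c,mask,z):
    """largest contour, cast to plane z -> (centre, long axis dir, size)"""
    k,_=cv2.findContours(mask.astype(np.uint8),cv2.RETR_EXTERNAL,cv2.CHAIN_APPROX_NONE)
    k=max(k,key=cv2.contourArea)[:,0]
    w=onplane(c,k,z)[:,:2]
    r=cv2.minAreaRect((w*1000).astype(np.float32)); b=cv2.boxPoints(r)/1000
    e=b[1]-b[0],b[2]-b[1]; e=max(e,key=np.linalg.norm)
    return np.array(r[0])/1000,e/np.linalg.norm(e),sorted(r[1])
def orange(p):
    h=cv2.cvtColor(p,cv2.COLOR_RGB2HSV); return (h[...,0]>5)&(h[...,0]<20)&(h[...,1]>120)&(h[...,2]>60)
def shot(n,tag):
    c=get_calibration(n); p,d=get_image(n); cv2.imwrite(f"pics/{tag}.png",p[:,:,::-1]); np.savez(f"{tag}.npz",p=p,d=d,**c); return c,p,d
E
python3 - <<'E'
from h import *
for n in ("top","side"):
    p=np.load(n+"0.npz")["p"]; c=get_calibration(n); m=orange(p)
    m[:,:140]=0
    if n=="side": m[:200]=0
    print(n,rect(c,m,0.012))
c=get_calibration("top")
print(onplane(c,[[388,132],[391,153],[432,240],[274,232]],0.01))
c=get_calibration("side")
print(onplane(c,[[260,165],[372,155],[346,269]],0.01))
s=observe();print(s["tcp_rot"],get_calibration("wrist"))
E
```

```text
top (array([0.5398598 , 0.20314708]), array([0.58201903, 0.8131752 ], dtype=float32), [67.60348510742188, 267.5221862792969])
side (array([0.54016718, 0.20236613]), array([0.582305 , 0.8129704], dtype=float32), [70.79745483398438, 272.46087646484375])
[[ 0.68056355 -0.16191665  0.01      ]
 [ 0.63343197 -0.16890342  0.01      ]
 [ 0.44477755 -0.25886258  0.01      ]
 [ 0.45381428  0.08171389  0.01      ]]
[[ 0.67691587 -0.16775346  0.01      ]
 [ 0.42456421 -0.23689069  0.01      ]
 [ 0.45445548  0.08357322  0.01      ]]
[-3.13984753e+00 -1.98716755e-04  3.98821490e-01] {'intrinsics': array([[344.47906551,   0.        , 315.45166734],
       [  0.        , 344.47906551, 191.62186948],
       [  0.        ,   0.        ,   1.        ]]), 'dist_coeffs': array([-0.05313285,  0.        ,  0.        ,  0.        ,  0.        ]), 'world_from_camera': array([[ 0.38836347, -0.88719376, -0.24912055,  0.30584829],
       [-0.92150463, -0.37441208, -0.10317366, -0.54945927],
       [-0.00173872,  0.26963462, -0.96296114,  0.37333118],
       [ 0.        ,  0.        ,  0.        ,  1.        ]])}
```

Both cameras agree on the wooden tray to 1 mm. Next is a wrist view of the steel tray in the grasp orientation.

Run:
```python
from h import *
for pos,y in (([.54,-.205,.25],.33),([.54,.203,.25],.95),([.54,.203,.25],.95-np.pi),([.54,-.205,.25],.33-np.pi)):
    print(y,inverse_kinematics(pos,[np.pi,0,y]))
movep([.53,-.21,.25],[np.pi,0,.33]); hold(.3)
shot("wrist","w1"); print(get_calibration("wrist")["world_from_camera"][:3,3],observe()["time_s"])
```

```text
0.33 [-4.99326523e-01  9.57164803e-02  1.63118721e+00 -4.44089210e-16
  1.41468897e+00  7.41469804e-01]
0.95 [ 2.22910714e-01  9.40168675e-02  1.63301117e+00 -4.44089210e-16
  1.41456462e+00  8.43707041e-01]
-2.191592653589793 [ 0.22291071  0.09401687  1.63301117  0.          1.41456462 -2.29788561]
-2.811592653589793 [-0.49932652  0.09571648  1.63118721  0.          1.41468897 -2.40012285]
[ 0.59478303 -0.18871701  0.39295007] 2.15
```

View pics/w1.png

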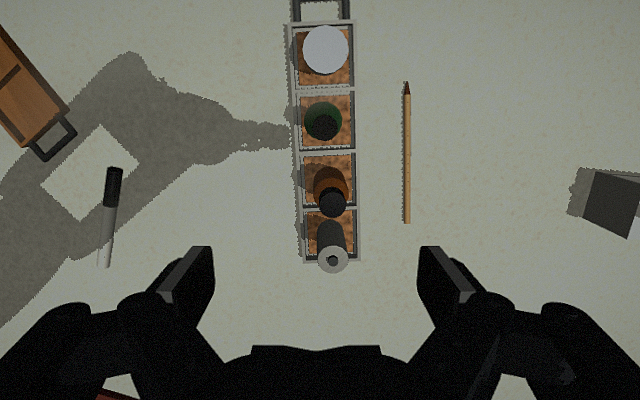

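Wrist view: loop at top (321,8), then jar lid (325,50), flask stopper (322,128), bottle cap (332,202) and canister top (333,259). I'll measure the tops from depth and cross-check with rays.

```bash
cat >> h.py <<'E'
def cloud(c,d):
    v,u=np.mgrid[:400,:640]; px=np.c_[u.ravel(),v.ravel()]
    o,r=rays(c,px); return (o+r*d.reshape(-1,1)).reshape(400,640,3)
def tops(c,d,spots):
    """spots: name->(px, z of top); circle of pixels at that height near px"""
    W=cloud(c,d); out={}
    for n,(px,z) in spots.items():
        m=(abs(W[...,2]-z)<.006).astype(np.uint8)
        v,u=np.mgrid[:400,:640]; m[np.hypot(u-px[0],v-px[1])>32]=0
        k,_=cv2.findContours(m,cv2.RETR_EXTERNAL,cv2.CHAIN_APPROX_NONE); k=max(k,key=cv2.contourArea)
        w=onplane(c,k[:,0],z); (x,y),r=cv2.minEnclosingCircle((w[:,:2]*1000).astype(np.float32))
        out[n]=np.array([x,y])/1000; print(n,np.round([x,y,2*r],1),"z",np.median(W[...,2][m>0]).round(4))
    return out
E
python3 - <<'E'
from h import *
f=np.load("w1.npz"); c={k:f[k] for k in("intrinsics","dist_coeffs","world_from_camera")}
t=tops(c,f["d"],dict(jar=((325,50),.063),flask=((322,128),.099),bottle=((332,202),.097),canister=((333,259),.082)))
P=np.array(list(t.values()));q=np.polyfit(P[:,0],P[:,1],1);print("yaw",np.arctan(q[0]),"resid mm",(np.polyval(q,P[:,0])-P[:,1])*1000,"gaps",np.linalg.norm(np.diff(P,axis=0),axis=1))
print("tray corners",onplane(c,[[290,22],[356,20],[359,262]],.016))
E
```

```text
jar [ 635.5 -184.    42.2] z 0.0634
flask [ 572.5 -204.6   21.9] z 0.0993
bottle [ 510.3 -233.6   25.9] z 0.0973
canister [ 452.9 -255.    33.7] z 0.0824
yaw 0.37720139726741786 resid mm [ 1.48933879 -2.95476173  1.41682919  0.04859374] gaps [0.06628289 0.06857912 0.06129312]
tray corners [[ 0.65488824 -0.14112617  0.016     ]
 [ 0.67829014 -0.20358147  0.016     ]
 [ 0.42809131 -0.301398    0.016     ]]
```

Diameters and heights match the specs. Refine the wooden tray with the wrist view, then do the first sample.

Run:
```python
from h import *
movep([.50,.145,.27],[np.pi,0,.95]); hold(.3)
c,p,d=shot("wrist","w2")
m=cv2.morphologyEx(orange(p).astype(np.uint8),cv2.MORPH_CLOSE,np.ones((7,7)))
for z in(.012,.016):print(rect(c,m,z))
W=cloud(c,d)[...,2][m>0];print(np.percentile(W,[10,50,95]))
n=np.load("top0.npz")["p"]
for k in("top","side"):
    q=orange(np.load(k+"0.npz")["p"]);q[:,:140]=0
    if k=="side":q[:200]=0
    print(k,rect(get_calibration(k),cv2.morphologyEx(q.astype(np.uint8),cv2.MORPH_CLOSE,np.ones((5,5))),.016))
```

```text
(array([0.53033368, 0.18627692]), array([0.580195 , 0.8144776], dtype=float32), [70.39073181152344, 231.06732177734375])
(array([0.53043347, 0.18640906]), array([0.5801951, 0.8144775], dtype=float32), [69.68834686279297, 228.76171875])
[0.00347893 0.00476    0.01689076]
top (array([0.53936823, 0.20209967]), array([0.5820191, 0.8131751], dtype=float32), [67.25486755371094, 266.142822265625])
side (array([0.53972327, 0.20436058]), array([0.58230525, 0.8129702 ], dtype=float32), [70.45894622802734, 271.1579895019531])
```

View pics/w2.png

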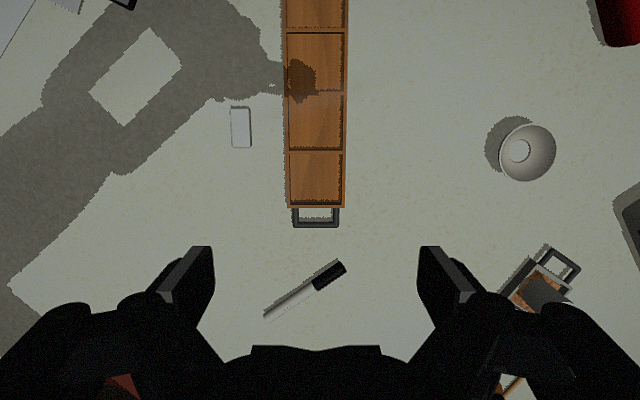

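The view cuts off the far end, but the near end is clear: loop at (316,217), near edge at row 207. Near end plus 134 mm gives a centre of (0.542,0.202), matching the other cameras. Start with the canister.

```bash
cat >> h.py <<'E'
C=np.array([.541,.203]); A=-np.array([np.cos(.950),np.sin(.950)])
S=dict(jar=([.6355,-.1840],.049,-.099),flask=([.5725,-.2046],.066,-.033),bottle=([.5103,-.2336],.043,.033),canister=([.4529,-.2550],.042,.099))
DN=lambda y:[np.pi,0,y]
def run(n,grip=40,W=.066):
    xy,g,s=S[n]; z=.007+g-.019; b=C+s*A; H=.20
    gripper_to(W,grip)
    movep([*xy,H],DN(.373)); print(n,"descend hit",move_l([*xy,z],.2,max_force=15))
    gripper_to(0.0,grip); o=observe(); print("grip",round(o["opening"],4),round(float(np.max(o["grasp_force"])),1))
    move_l([*xy,z+.02],.08); move_l([*xy,H],.25); print("lifted",round(observe()["opening"],4))
    movep([*b,H],DN(.950)); move_l([*b,z+.012],.2); hold(.2)
    print("touch",move_l([*b,z-.006],.03,max_force=4),"z err mm",(observe()["eef_pos"][2]-(z-.003))*1000)
    gripper_to(W); hold(.2); move_l([*b,H],.2); print("t",observe()["time_s"])
E
python3 - <<'E'
from h import *
run("canister")
movep([.50,.145,.27],DN(.95)); hold(.2)
shot("wrist","w3")
E
```

```text
canister descend hit False
grip 0.0313 39.3
lifted 0.0312
touch True z err mm 1.0562534664610366
t 12.9167
```

View pics/w3.png

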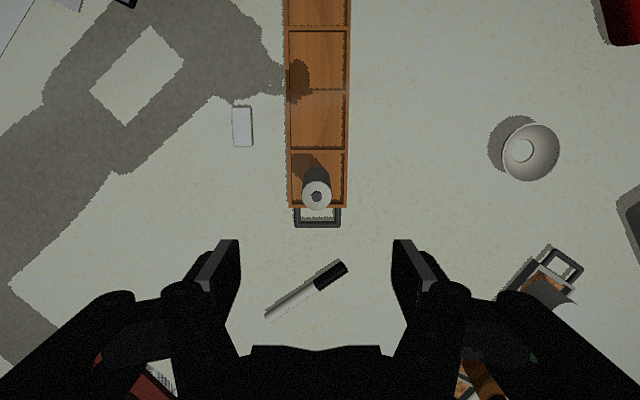

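The canister stands upright in the loop-end bay, its top at (317,195). Carry on with the other three, then measure.

Run:
```python
from h import *
f=np.load("w3.npz"); c={k:f[k] for k in("intrinsics","dist_coeffs","world_from_camera")}
t=tops(c,f["d"],dict(canister=((317,195),.079)))["canister"]-C
print("tray frame mm: y",t@A*1000,"x",t@np.array([A[1],-A[0]])*1000)
run("bottle")
```

```text
canister [483.1 121.3  32.4] z 0.0794
tray frame mm: y 100.13462096924667 x -0.4034705167065278
bottle descend hit False
grip 0.0349 39.8
lifted 0.0347
touch True z err mm 1.4752945932046853
t 22.475
```

Run:
```python
from h import *
run("flask",30); run("jar")
b=C-.06*(-A)*1.0
movep([*(C+.02*A),.32],DN(.95)); hold(.2)
shot("wrist","w4")
```

```text
flask descend hit False
grip 0.0206 29.2
lifted 0.0206
touch True z err mm 0.6655212748879966
t 31.225
jar descend hit False
grip 0.0404 40.0
lifted 0.0404
touch True z err mm 1.7167318846296464
t 40.2583
```

View pics/w4.png

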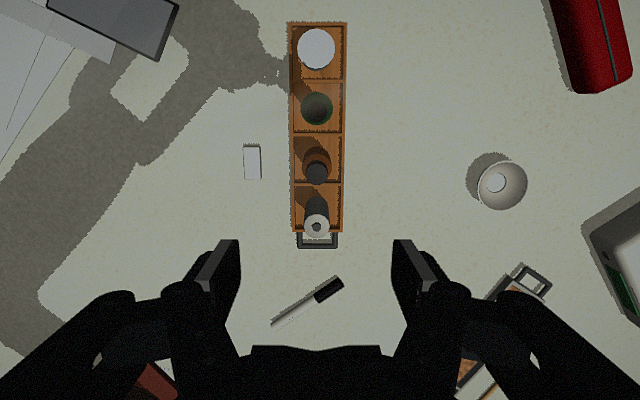

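All four stand in the wooden tray: jar (317,48), flask (317,108), bottle (317,172), canister (317,226), with the loop at (317,241). Measure against the tray as seen in this same view.

Run:
```python
from h import *
f=np.load("w4.npz"); c={k:f[k] for k in("intrinsics","dist_coeffs","world_from_camera")}
k=onplane(c,[[289,22],[347,22],[344,231],[292,231]],.016)[:,:2];print("tray corners centre",k.mean(0),np.linalg.norm(k[1]-k[2]),np.linalg.norm(k[0]-k[1]))
t=tops(c,f["d"],dict(jar=((317,48),.060),flask=((317,103),.096),bottle=((317,172),.094),canister=((317,226),.079)))
for n,p in t.items():
    for Q in(C,k.mean(0)): print(n,"y,x mm",np.round([(p-Q)@A*1000,(p-Q)@np.array([A[1],-A[0]])*1000],1))
```

```text
tray corners centre [0.54263864 0.2013618 ] 0.2667062166024619 0.06907760979316192
jar [597.2 282.8  42. ] z 0.0604
flask [559.7 229.1  21.6] z 0.0962
bottle [521.3 175.2  25.3] z 0.0942
canister [482.9 121.9  33. ] z 0.0793
jar y,x mm [-97.6   0.7]
jar y,x mm [-98.   3.]
flask y,x mm [-32.1  -0. ]
flask y,x mm [-32.5   2.2]
bottle y,x mm [34.1 -0.1]
bottle y,x mm [33.7  2.2]
canister y,x mm [99.8  0. ]
canister y,x mm [99.4  2.3]
```

All within about 3 mm of the bay centres and at the right heights.

```bash
python3 -c "
from plant import *
hold(.5); print(job_done())"
```

```text
the job is handed in; nothing more can be done
None
```

All four samples are standing upright in the wooden tray in reversed order (from its loop: canister, bottle, flask, jar), each measured within about 3 mm of its bay's centre, and the job is handed in; no verdict came back.

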